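# Hang the wash basket to drip on the snap hook

## Task

The wheel nuts in the wire basket have been washed: on the bench, swing the basket's flat-lying bail upright, then lift the basket by the bail and hang it to drip on the red snap hook of the drip stand, pressing the middle of the bail down past the spring keeper until it rests in the bottom of the hook with the keeper closed over it. The hook is bolted anywhere along its slot, so go by feel: let the hook take the weight before letting go, and neither ram it, nor lean on it once the bail is home, nor drop the basket on it. Keep the basket level enough that no nut falls out, and leave the other things on the bench where they are.

Things in the scene. Friction and masses are not known exactly. Their poses are not given: they have to be found in the camera images.
- basket: Loose stainless wire-mesh basket holding three nuts, 92 mm (its x) by 124 mm (its y), rim 50 mm high, 0.4 to 0.6 kg with bail and nuts. Origin: centre of its underside, z up. A square swing bail of 8 mm round rod turns freely in ears at the middles of the two short sides. Hung by the bail the basket hangs plumb below it. Once home, the hook should bear little more than its weight.
- bail_hinge (a point): Point on the bail's hinge line midway between the ears, 46 mm above the basket's underside, on its z axis; the line runs along the basket's y. From it to the centre of the bail's crossbar is 124 mm; the bail's legs stand 68 mm either side. The bail falls back if let go before the basket hangs from it.
- bail (a joint): Angle of the basket's bail (rad): 1.5 = lying flat towards the basket's -x side, crossbar 124 mm from the basket's middle and 55 mm above the bench (the start); 0 = upright; -1.5 = flat on the other side.
- bail_mid (a point): Centre of the rod at the middle of the bail's crossbar, the part to lay in the hook; y along the crossbar, which is straight for 54 mm either side; with the bail upright z points up. Hold the crossbar about 30 mm to one side of this point to leave the middle free for the hook; held there it needs a grip of some 40 N or the basket tips sideways.
- drip_stand: Fixed drip stand: steel pan 170 mm (x) by 190 mm (y), rim 16 mm high, with a green slotted post 30 mm wide, 250 mm high at the back, its front face 67 mm behind (+x of) the origin. Origin: on the bench under the throat of the red snap hook, which is bolted to the post's front; z up, -x the front, from which the bail is brought over the hook.
- hook_mid (a point): Middle height at which the centre line of the hook's level bar can lie, 211 mm above the bench, over the stand's origin, axes as the stand's. The real bar lies up to 18 mm higher or lower: where it was bolted in its slot is not measured and must be felt or seen. The bar is 10 mm thick, runs along x at y = 0 from the post to the upturned tip at the front.
- throat (a point): Where the rod's centre rests in the hook if the bar is at middle height: 9 mm above the bar's centre line. From that line up: tip, inside face 14 mm in front of this point, top 52 mm up and leaning out to 30 mm in front; riser, 19 mm behind this point, 40 mm up; closed keeper, from riser to tip, upper side 42 mm up, so the rod touches it 36 to 37 mm above its seat.
- keeper (a joint): Angle of the hook's spring keeper, a leaf 10 mm wide hinged on the riser (rad): 0 = closed, positive = swung down, up to 1.25. A rod pressed down just inside the tip (centre about 8 mm in front of the throat) starts it at 6 N, its weight included, and slips past it at 9 to 14 N, 20 to 25 mm down; it then snaps back to 0, clear of the seated rod.
- nut0: Loose brass-coloured wheel nut lying in the basket, 28 mm across corners, 10 mm thick, 30 g; origin at the centre of its underside.
- nut1: As nut0, the second nut in the basket.
- nut2: As nut0, the third nut in the basket.
- spanner: Bystander: steel adjustable spanner, 210 mm long, 12 mm high, lying along its x; origin under its middle.
- bezel: Bystander: black plastic speedometer bezel, a ring of 92 mm diameter, 18 mm high; origin at the centre of its underside.
- gauge: Bystander: glass-domed pressure gauge lying on its back, 68 mm diameter, 34 mm high, brass stem along its -y; origin at the centre of its underside.
- shoe_a: Bystander: steel brake shoe, a lined arc 95 mm long, 24 mm high; origin inside the arc, on the bench.
- shoe_b: Bystander: a second brake shoe like shoe_a.
- oil_bottle: Bystander: blue plastic bottle, 56 mm diameter, 150 mm high; origin at the centre of its underside.

How it is judged:
On the way, in this order (a step that is already met when the one before it is completed fails the run):
1. the bail is swung upright (within 0.25 rad) while the basket still stands on the bench (value of joint bail between -0.25 and 0.25 rad and height (world z) of basket below 0.012 m and angle between basket's own z axis and vertical below 0.15 rad), for 0.2 s.
2. the basket hangs from its bail clear of the bench and the bail presses the keeper open (value of joint keeper above 0.3 rad and height (world z) of basket above 0.03 m and contact force between basket and drip_stand above 1 N), for 0.05 s.
3. the bail lies in the bottom of the hook under a closed keeper and the hook carries at least 2 N while the hand still holds the bail (contact force between basket and hook_slide_c1 above 2 N and value of joint keeper below 0.08 rad and contact force between basket and keeper_c0 below 0.3 N and contact force between basket and keeper_c1 below 0.3 N and contact force between basket and the fingers above 3 N), for 0.1 s.
At the end, for the whole second after the job is handed in: The basket hangs still (tilt under 0.3 rad) by its bail in the hook, clear of the pan, bail middle within 15 mm of the hook's plane, between tip and riser; weight on the hook, none on the keeper; keeper closed (under 0.08 rad); three nuts in the basket; hand off (contact force between basket and hook_slide_c1 above 1.5 N and contact force between basket and keeper_c0 below 0.3 N and contact force between basket and keeper_c1 below 0.3 N and value of joint keeper below 0.08 rad and height (world z) of basket above 0.03 m and y of bail_mid in the frame of drip_stand between -0.015 and 0.015 m and x of bail_mid in the frame of drip_stand between -0.016 and 0.022 m and angle between basket's own z axis and vertical below 0.3 rad and linear speed of basket below 0.05 m/s and contact force between basket and the arm below 0.2 N and x of nut0 in the frame of basket between -0.046 and 0.046 m and y of nut0 in the frame of basket between -0.062 and 0.062 m and z of nut0 in the frame of basket between -0.005 and 0.05 m and x of nut1 in the frame of basket between -0.046 and 0.046 m and y of nut1 in the frame of basket between -0.062 and 0.062 m and z of nut1 in the frame of basket between -0.005 and 0.05 m and x of nut2 in the frame of basket between -0.046 and 0.046 m and y of nut2 in the frame of basket between -0.062 and 0.062 m and z of nut2 in the frame of basket between -0.005 and 0.05 m); the robot touches nothing.
It fails at once if the basket is dropped on the hook or leaned on once home: more than 15 N of the bail on the hook's level bar, some three times the basket's weight (contact force between basket and hook_slide_c1 above 15 N).
It fails at once if the keeper, tip or stand is rammed: more than 25 N between basket (with bail) and stand (contact force between basket and drip_stand above 25 N).
It fails at once if the hand or arm pushes on the stand with more than 20 N (contact force between the arm and drip_stand above 20 N).
It fails at once if the basket is tipped by more than 0.6 rad (angle between basket's own z axis and vertical above 0.6 rad).
It fails at once if a bystander is shifted by more than 20 mm (distance of any of spanner, bezel, gauge, shoe_a, shoe_b, oil_bottle from where it was at the start of the episode above 0.02 m).
It also fails if it takes over 64 s, if anything falls off the work surface, if the arm or the gripper's body presses on something with over 40 N, if the wrist force passes 120 N, or if a joint passes its speed limit or range.

## Robot

A 6-joint arm with a two-finger parallel gripper is mounted at the origin on the work surface. World frame = base frame: x ahead of the robot, y to its left, z up, the work surface at z = 0. Lengths are in m, angles in rad, forces in N, time in s.
With the tool pointing down it reaches from about 0.425 to 0.95 m from the base axis. Payload 3.5 kg.
Tool frame: the origin (TCP) lies on the centre line of the jaws, within the pads' length; the fingertips stand 25 mm ahead of it and the grasp point (between the pads) lies 6 mm ahead of it (ctrl.finger_overhang is the distance from the TCP to the fingertips, in m); z points along the fingers, y is the line along which they close (so a half turn about z gives the same grasp; the last joint's range is limited). The gripper opens to 85 mm and grips with 20 to 120 N. Pads are 22 mm wide; open, the fingers measure 114 mm over their backs; the gripper's body (76 mm by 85 mm) begins 54 mm behind the grasp point. The pads swing forward as they close: fully open they stand 13 mm farther back than shut.
Start: joints at [-1.453, 0.286, 1.577, -0, 1.279, -0.15], TCP at [0.179, -0.651, 0.256] pointing down, gripper open.
Joint ranges: [-2.77, 2.77], [-0.9, 2.22], [0.21, 2.48], [-1.53, 4.67], [0.24, 2.81], [-2.84, 2.84]. Speed limits (rad/s): [2.79, 2.79, 3.14, 3.14, 3.14, 3.14].

## Interface

Orientations are given as a unit quaternion [x, y, z, w].
In Python, from plant import get_state, imaging, job, ctrl gives the robot as it stands.
- The arm moves only by the tool jog_arm, never from a script. Its argument "increments" is a list of rows, each an object of numbers: "dx", "dy", "dz": the shift along the world's x, y, z each as a share of 12 cm, from -1 to 1; "ax", "ay", "az": the turn, a rotation vector about the world's x, y, z each as a share of pi/2 rad, from -1 to 1; "gripper": the gripper command: -1 is shut, 1 is fully open, values between are in proportion. A call has 1 to 10 rows; each row is the pose to reach, as a shift and turn from the pose commanded when the call began; what a row does not reach only later rows make up. A row lasts 1/10 s, in which the tool goes at most 50 mm and 8.59 degrees, less where a joint would pass 70% of its speed; a pose out of reach is approached as far as the arm can. A call with a number of a shift or a turn outside -1 to 1 is refused whole. A call with a gripper value outside its range is refused whole. The fingers move at their own pace and stop on an object; "force" is the grip in N (left out, the last holds). Time passes only in rows, so rows that repeat a pose let the fingers close. It gives the time, the measured TCP pose, the force, the opening and the grip force at its end, in the units of the state.
- get_state(): the state, without advancing time (a new reading comes with each control period).
- imaging.read_camera(name): name is "side" or "top"; returns a dict with "frame" (400x640x3 uint8, blue, green, red), "depth" (400x640 float32, m along the optical axis (not along the pixel's ray), 0 where there is no reading), "camera_matrix" (3x3 intrinsics, pixels), "dist" ([k1, k2, p1, p2, k3] as OpenCV has them; the pictures are not rectified), "extrinsics" (4x4, takes a point from camera to world coordinates). Camera axes: x right, y up, looking along -z (the intrinsics and any distortion apply to the point x, -y, -z); pixel columns grow to the right and rows downward; lengths in m; the calibration is good to about 2 mm. A picture is of the moment at which its call begins.
- job.sign_off(): hands the job in; it is judged then, once.
The state is a dict: "time": time; "qpos": joint angles; "dq": joint speeds; "joint_efforts": joint torques, N m; "eef_pos": TCP position; "tcp_rot": TCP orientation; "contact_force": force on the tool from outside, world axes, zero at the start; "wrist_torque": the same for the moment, N m; "opening": opening from 0.0 (shut) to 1.0 (fully open); "finger_force": force on a finger pad.
Only numpy, scipy, OpenCV 4.12 (cv2) and the standard library are available. Lean on these libraries where they do the work, as an engineer would, in place of code of your own. Each camera call takes 0.05 s, during which the arm holds its last target. There are 200 camera calls.

## Working session

There is one attempt and no reset: what is moved stays moved. The work goes in short steps, Python scripts to look and compute and a tool call to move; the robot and the scene stay as the last step left them, time stands still between calls to the robot, and variables do not carry over. Pictures are saved under pics/ and viewed, at most 12 in all, crops included, and the job is handed in when it is done.

Besides the shell and the picture viewer there is one more tool, called after "Emit:" by a JSON object that holds its "name" and its "arguments". jog_arm: Moves the arm, as the interface text tells. Shift numbers are shares of 12 cm and turn numbers shares of pi/2 rad, none past 1 either way. Its arguments: {"type":"object","properties":{"increments":{"type":"array"},"force":{"type":"number"}},"required":["increments"]}

```bash
ls; mkdir -p pics
cat > h.py <<'E'
import numpy as np, cv2
from plant import get_state, imaging, job, ctrl
def cam(n):
    d=imaging.read_camera(n); np.savez('/tmp/%s.npz'%n,**d); return d
def pts(d):
    """world xyz for every pixel (400x640x3), nan where no depth"""
    K,D,E=d['camera_matrix'],np.array(d['dist'],float),d['extrinsics']
    v,u=np.mgrid[0:400,0:640]
    p=cv2.undistortPoints(np.stack([u,v],-1).reshape(-1,1,2).astype(float),np.array(K,float),D).reshape(400,640,2)
    z=np.where(d['depth']>0,d['depth'],np.nan)
    c=np.stack([p[...,0]*z,-p[...,1]*z,-z],-1)
    return c@E[:3,:3].T+E[:3,3]
E
python3 - <<'E'
from h import *
for n in('top','side'):
    d=cam(n); cv2.imwrite(f'pics/{n}0.png',d['frame']); print(n,d['extrinsics'].round(3).tolist())
print(get_state(),ctrl.finger_overhang)
E
```

```text
pics
top [[0.008, 0.992, -0.128, 0.398], [-1.0, 0.008, 0.001, 0.064], [0.002, 0.128, 0.992, 1.43], [0.0, 0.0, 0.0, 1.0]]
side [[0.823, 0.448, -0.349, 0.096], [-0.568, 0.661, -0.49, -0.607], [0.012, 0.601, 0.799, 1.204], [0.0, 0.0, 0.0, 1.0]]
{'time': 0.1, 'qpos': array([-1.45302631e+00,  2.87118923e-01,  1.57801557e+00,  1.04487809e-06,
        1.27862456e+00, -1.49983874e-01]), 'dq': array([-0.00034117, -0.0022427 , -0.0036407 , -0.00064742, -0.00055806,
        0.00052397]), 'joint_efforts': array([ 8.11549344e-04, -4.07295978e+01, -2.93700135e+01, -1.32415053e-04,
        3.40992628e-03, -1.75452439e-07]), 'eef_pos': array([ 0.17855722, -0.65039554,  0.25506569]), 'tcp_rot': array([ 9.91051297e-01,  1.33477162e-01,  1.79462995e-05, -1.08304888e-03]), 'contact_force': array([-0.33416705, -0.54600758, -0.17531112]), 'wrist_torque': array([-0.01078103, -0.01531585,  0.01034336]), 'finger_force': 0.0, 'opening': 0.9970766830355554} 0.025
```

View pics/top0.png

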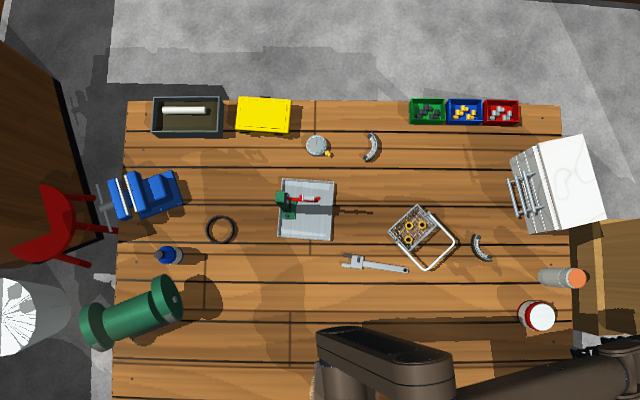

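View pics/side0.png

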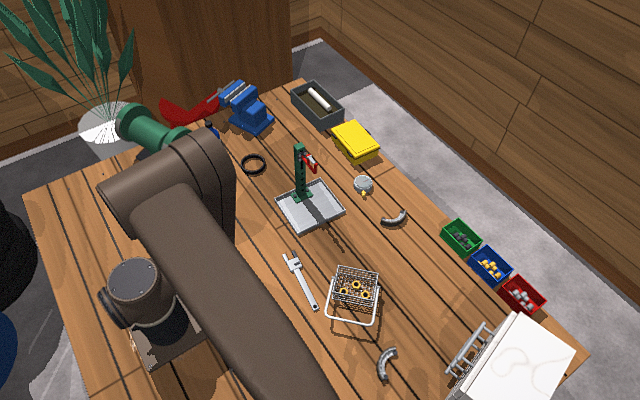

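The top view shows the basket at about (410,228). Its bail lies to the lower right, with the crossbar running from (428,268) to (457,240). The stand is at (305,208): the post is at (287,205) and the red hook runs right to (320,198).

Run:
```python
from h import *
d=dict(np.load('/tmp/top.npz')); P=pts(d); f=d['frame'].astype(int)
s=dict(np.load('/tmp/side.npz')); Q=pts(s); g=s['frame'].astype(int)
B,G,R=f[...,0],f[...,1],f[...,2]
def rep(n,P,m):
    p=P[m&np.isfinite(P[...,2])]; print(n,len(p),np.percentile(p,[2,50,98],axis=0).round(4).tolist() if len(p) else '')
    return p
u=np.arange(640)[None,:]; v=np.arange(400)[:,None]
win=(u>265)&(u<345)&(v>170)&(v<250)
rep('red top',P,win&(R>110)&(G<60)&(B<60))
rep('green top',P,win&(G>R+25)&(P[...,2]>.2))
win2=(u>285)&(u<325)&(v>135)&(v<200)
B2,G2,R2=g[...,0],g[...,1],g[...,2]
r=rep('red side',Q,win2&(R2>110)&(G2<60)&(B2<60))
rep('green side',Q,win2&(G2>R2+25))
# pan rim rect
m=win&(P[...,2]>.008)&(P[...,2]<.03); p=P[m]
print('pan',cv2.minAreaRect((p[:,:2]*1000).astype(np.float32)))
# basket
w=(u>380)&(u<465)&(v>200)&(v<275)&(P[...,2]>.03)&(P[...,2]<.075); p=P[w]
print('bask+bail',len(p),cv2.minAreaRect((p[:,:2]*1000).astype(np.float32)),np.percentile(p[:,2],[5,50,95]))
vv,uu=np.nonzero(w)
for a,b in((428,268),(457,240),(443,254),(417,206),(388,237)):
    k=(abs(vv-b)<=3)&(abs(uu-a)<=3); print((a,b),k.sum(),p[k].mean(0).round(4))
im=np.hstack([cv2.resize(d['frame'][190:285,375:475],None,fx=4,fy=4,interpolation=2),cv2.resize(d['frame'][170:265,262:352],None,fx=4,fy=4,interpolation=2)])
im2=np.hstack([cv2.resize(s['frame'][135:235,265:350],None,fx=4,fy=4,interpolation=2),cv2.resize(s['frame'][250:350,290:400],None,fx=4,fy=4,interpolation=2)])
cv2.imwrite('pics/c1.png',im);cv2.imwrite('pics/c2.png',im2)
```

```text
red top 56 [[0.5675, 0.0806, 0.2184], [0.5731, 0.1328, 0.2264], [0.5791, 0.1579, 0.2733]]
green top 100 [[0.5631, 0.1752, 0.2408], [0.5766, 0.1859, 0.2507], [0.5905, 0.1995, 0.2549]]
red side 53 [[0.5688, 0.0763, -0.0023], [0.5743, 0.1293, 0.2213], [0.6757, 0.2935, 0.2678]]
green side 221 [[0.5473, 0.1574, 0.0021], [0.5737, 0.1766, 0.1477], [0.6102, 0.2012, 0.2512]]
pan ((567.92138671875, 127.45350646972656), (244.10360717773438, 247.17478942871094), 0.5021669268608093)
bask+bail 559 ((485.31585693359375, -237.35494995117188), (174.8845977783203, 145.47080993652344), 42.13927459716797) [0.04445384 0.05360893 0.061349  ]
(428, 268) 22 [ 0.39   -0.2547  0.059 ]
(457, 240) 7 [ 0.4715 -0.3394  0.0586]
(443, 254) 24 [ 0.4321 -0.3022  0.0586]
(417, 206) 19 [ 0.5805 -0.2272  0.0476]
(388, 237) 0 [nan nan nan]<stdin>:24: RuntimeWarning: Mean of empty slice.
  ret = um.true_divide(
```

View pics/c1.png

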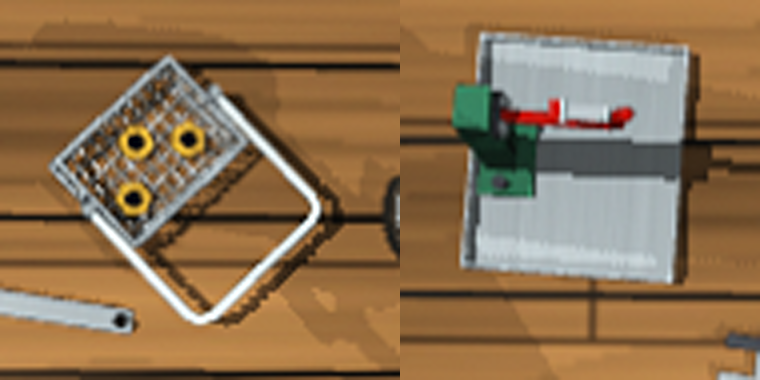

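View pics/c2.png

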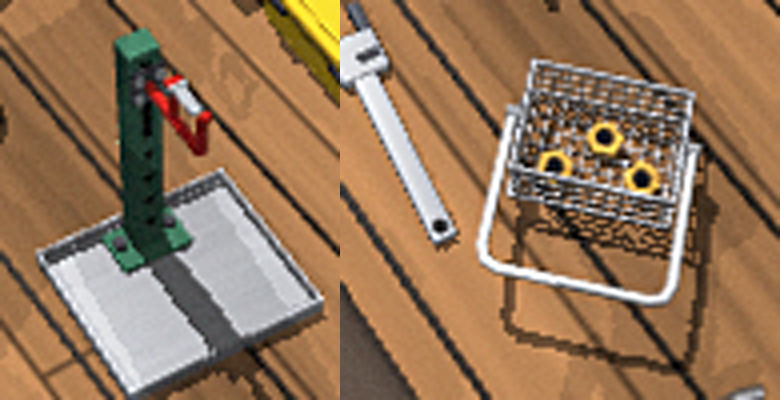

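The crops show the bail legs running from the ears at the middles of the short sides to a white crossbar. The spanner end is near the crossbar's near corner. The hook's tip faces right (world -y), with the grey keeper closed. Next I'll fit these features precisely.

Run:
```python
from h import *
u=np.arange(640)[None,:]; v=np.arange(400)[:,None]
d=dict(np.load('/tmp/top.npz')); P=pts(d); s=dict(np.load('/tmp/side.npz')); Q=pts(s)
def line(p):
    vx,vy,x,y=cv2.fitLine((p[:,:2]).astype(np.float32),cv2.DIST_HUBER,0,1e-3,1e-3).ravel(); return np.round([x,y,np.arctan2(vy,vx)],4)
for n,X,dd in(('top',P,d),('side',Q,s)):
    f=dd['frame'].astype(int); z=X[...,2]
    white=(f.min(-1)>150)
    # bail: white, z .05-.066, crossbar region
    bx=np.array([.485,-.237])
    near=(np.hypot(X[...,0]-.432,X[...,1]+.299)<.055)&(z>.045)&(z<.07)
    p=X[near]; print(n,'crossbar',len(p),line(p),np.median(p[:,2]))
    reg=(abs(X[...,0]-.49)<.12)&(abs(X[...,1]+.235)<.13)&(z>.04)&(z<.075)
    p=X[reg]; e=np.array([np.cos(-.80),np.sin(-.80)]); t=np.array([-e[1],e[0]])
    a,b=p[:,:2]@e,p[:,:2]@t; print(' along crossbar',np.percentile(a,[0,1,99,100]).round(4),'perp',np.percentile(b,[0,1,99,100]).round(4))
    # red hook
    red=(f[...,2]>90)&(f[...,1]<70)&(f[...,0]<70)&(abs(X[...,0]-.575)<.03)&(X[...,1]>.06)&(X[...,1]<.19)&(z>.19)
    p=X[red]; print(' hook line',len(p),line(p)); o=p[np.argsort(p[:,1])]; print(o[::max(1,len(o)//22)].round(3).tolist())
    g=(f[...,1]>f[...,2]+20)&(z>.24)&(z<.26)&(abs(X[...,0]-.575)<.04)&(abs(X[...,1]-.185)<.04)
    p=X[g]; print(' post top',len(p),p.min(0).round(4),p.max(0).round(4),cv2.minAreaRect((p[:,:2]*1000).astype(np.float32)))
    k=(abs(X[...,0]-.57)<.025)&(X[...,1]>.07)&(X[...,1]<.165)&(z>.24)&~red; print(' keeper',X[k].shape,np.median(X[k],0) if k.any() else '', np.percentile(X[k],[5,95],axis=0).round(3) if k.any() else '')
    rim=(abs(X[...,0]-.57)<.14)&(abs(X[...,1]-.12)<.14)&(z>.010)&(z<.022); p=X[rim]
    print(' rim',len(p),cv2.minAreaRect((p[np.hypot(p[:,0]-.57,p[:,1]-.12)<.14][:,:2]*1000).astype(np.float32)))
    pan=(f.max(-1)-f.min(-1)<25)&(f.min(-1)>110)&(abs(X[...,0]-.57)<.14)&(abs(X[...,1]-.12)<.14)&(z<.03)&(z>-.01); p=X[pan]
    print(' pan',len(p),cv2.minAreaRect((p[:,:2]*1000).astype(np.float32)))
```

```text
top crossbar 91 [ 0.4306 -0.2998 -0.8194] 0.059187881923382424
 along crossbar [0.4357 0.437  0.5803 0.5823] perp [0.0953 0.096  0.2705 0.2709]
 hook line 73 [0.5734 0.1291 1.4867]
[[0.571, 0.081, 0.273], [0.569, 0.083, 0.272], [0.571, 0.086, 0.273], [0.575, 0.086, 0.266], [0.568, 0.089, 0.263], [0.574, 0.091, 0.258], [0.57, 0.109, 0.225], [0.568, 0.115, 0.258], [0.574, 0.12, 0.22], [0.572, 0.129, 0.264], [0.578, 0.129, 0.262], [0.568, 0.131, 0.26], [0.57, 0.131, 0.26], [0.573, 0.134, 0.259], [0.573, 0.139, 0.222], [0.573, 0.142, 0.22], [0.573, 0.144, 0.225], [0.578, 0.147, 0.227], [0.578, 0.15, 0.227], [0.573, 0.153, 0.223], [0.575, 0.155, 0.226], [0.575, 0.158, 0.227], [0.575, 0.161, 0.225], [0.576, 0.164, 0.222], [0.578, 0.169, 0.223]]
 post top 100 [0.5628 0.175  0.2408] [0.593  0.1997 0.2553] ((577.4240112304688, 186.9013214111328), (24.609262466430664, 28.183507919311523), 82.25276947021484)
 keeper (57, 3) [0.57270391 0.11022984 0.26035821] [[0.567 0.088 0.255]
 [0.579 0.128 0.266]]
 rim 347 ((553.8929443359375, 104.13458251953125), (220.4842529296875, 227.4835205078125), 86.2
[... 717 characters left out ...]
[0.573, 0.129, 0.232], [0.573, 0.13, 0.222], [0.575, 0.132, 0.254], [0.575, 0.137, 0.223], [0.574, 0.142, 0.219], [0.572, 0.146, 0.217], [0.579, 0.149, 0.223], [0.574, 0.154, 0.217], [0.576, 0.157, 0.217], [0.58, 0.162, 0.22]]
 post top 63 [0.5642 0.1702 0.2402] [0.594  0.1957 0.2527] ((579.0680541992188, 182.92657470703125), (25.54561996459961, 29.692970275878906), 89.36005401611328)
 keeper (50, 3) [0.57350267 0.11042628 0.2567803 ] [[0.569 0.082 0.245]
 [0.581 0.126 0.26 ]]
 rim 259 ((576.1416015625, 125.08325958251953), (174.05813598632812, 192.6807861328125), 86.4057388305664)
 pan 1555 ((576.0650024414062, 131.62823486328125), (186.06515502929688, 191.27847290039062), 86.5057373046875)
```

Emit:
{"name": "jog_arm", "arguments": {"increments": [{"dx": 0.75, "dy": 0.95, "az": -0.35, "gripper": 0.2}, {"dx": 0.75, "dy": 0.95, "az": -0.35, "gripper": 0.2}, {"dx": 0.75, "dy": 0.95, "az": -0.35, "gripper": 0.2}, {"dx": 0.75, "dy": 0.95, "az": -0.35, "gripper": 0.2}, {"dx": 0.75, "dy": 0.95, "az": -0.35, "gripper": 0.2}], "force": 25}}

```text
$.increments[0]: bad value
```

Emit:
{"name": "jog_arm", "arguments": {"increments": [{"dx": 0.75, "dy": 0.95, "az": -0.34}, {"dx": 0.75, "dy": 0.95, "az": -0.34}, {"dx": 0.75, "dy": 0.95, "az": -0.34}, {"dx": 0.75, "dy": 0.95, "az": -0.34}, {"dx": 0.75, "dy": 0.95, "az": -0.34}]}}

```text
$.increments[0]: bad value
```

Emit:
{"name": "jog_arm", "arguments": {"increments": [{"dx": 0.72, "dy": 0.87, "dz": -0.6}, {"dx": 0.72, "dy": 0.87, "dz": -0.6}, {"dx": 0.72, "dy": 0.87, "dz": -0.6}, {"dx": 0.72, "dy": 0.87, "dz": -0.6}, {"dx": 0.72, "dy": 0.87, "dz": -0.6}, {"dx": 0.72, "dy": 0.87, "dz": -0.6}]}}

```text
$.increments[0]: bad value
```

```bash
cat >> h.py <<'E'
def st():
    s=get_state(); q=s['tcp_rot']; from scipy.spatial.transform import Rotation as R
    m=R.from_quat(q).as_matrix()
    print('t',round(s['time'],2),'p',s['eef_pos'].round(4),'yaw_y',round(float(np.arctan2(m[1,1],m[0,1])),4),'z',m[:,2].round(3),'F',s['contact_force'].round(2),'M',s['wrist_torque'].round(2),'op',round(float(s['opening']),3),'ff',round(float(s['finger_force']),1),'q',s['qpos'].round(2))
    return s
E
python3 -c "
from h import *
st()"
```

```text
t 0.1 p [ 0.1786 -0.6504  0.2551] yaw_y -1.303 z [-0.     0.002 -1.   ] F [-0.33 -0.55 -0.18] M [-0.01 -0.02  0.01] op 0.997 ff 0.0 q [-1.45  0.29  1.58  0.    1.28 -0.15]
```

Emit:
{"name": "jog_arm", "arguments": {"increments": [{"dx": 0.75, "dy": 0.95, "dz": 0, "ax": 0, "ay": 0, "az": -0.35, "gripper": 0.2}, {"dx": 0.75, "dy": 0.95, "dz": 0, "ax": 0, "ay": 0, "az": -0.35, "gripper": 0.2}, {"dx": 0.75, "dy": 0.95, "dz": 0, "ax": 0, "ay": 0, "az": -0.35, "gripper": 0.2}, {"dx": 0.75, "dy": 0.95, "dz": 0, "ax": 0, "ay": 0, "az": -0.35, "gripper": 0.2}, {"dx": 0.75, "dy": 0.95, "dz": 0, "ax": 0, "ay": 0, "az": -0.35, "gripper": 0.2}], "force": 25}}

```text
time: 0.6
eef_pos: [0.2695, -0.5357, 0.2559]
tcp_rot: [0.99, -0.139, -0.0, -0.0]
contact_force: [0.0, -0.2, -0.2]
opening: 0.597
finger_force: 0.0
```

Emit:
{"name": "jog_arm", "arguments": {"increments": [{"dx": 0.75, "dy": 0.95, "dz": 0, "ax": 0, "ay": 0, "az": -0.34, "gripper": 0.2}, {"dx": 0.75, "dy": 0.95, "dz": 0, "ax": 0, "ay": 0, "az": -0.34, "gripper": 0.2}, {"dx": 0.75, "dy": 0.95, "dz": 0, "ax": 0, "ay": 0, "az": -0.34, "gripper": 0.2}, {"dx": 0.75, "dy": 0.95, "dz": 0, "ax": 0, "ay": 0, "az": -0.34, "gripper": 0.2}, {"dx": 0.75, "dy": 0.95, "dz": 0, "ax": 0, "ay": 0, "az": -0.34, "gripper": 0.2}]}}

```text
time: 1.1
eef_pos: [0.359, -0.4226, 0.2562]
tcp_rot: [0.919, -0.395, -0.0, 0.0]
contact_force: [-0.3, -0.8, 0.1]
opening: 0.599
finger_force: 0.0
```

Emit:
{"name": "jog_arm", "arguments": {"increments": [{"dx": 0.72, "dy": 0.87, "dz": -0.6, "ax": 0, "ay": 0, "az": 0, "gripper": 0.2}, {"dx": 0.72, "dy": 0.87, "dz": -0.6, "ax": 0, "ay": 0, "az": 0, "gripper": 0.2}, {"dx": 0.72, "dy": 0.87, "dz": -0.6, "ax": 0, "ay": 0, "az": 0, "gripper": 0.2}, {"dx": 0.72, "dy": 0.87, "dz": -0.6, "ax": 0, "ay": 0, "az": 0, "gripper": 0.2}, {"dx": 0.72, "dy": 0.87, "dz": -0.6, "ax": 0, "ay": 0, "az": 0, "gripper": 0.2}, {"dx": 0.72, "dy": 0.87, "dz": -0.6, "ax": 0, "ay": 0, "az": 0, "gripper": 0.2}]}}

```text
time: 1.7
eef_pos: [0.4448, -0.3204, 0.1851]
tcp_rot: [0.918, -0.397, 0.001, 0.001]
contact_force: [-0.1, -0.3, 0.1]
opening: 0.594
finger_force: 0.0
```

```bash
python3 -c "
from h import *
st()"
```

```text
t 1.7 p [ 0.4448 -0.3204  0.1851] yaw_y -2.3869 z [ 0.001 -0.002 -1.   ] F [-0.07 -0.3   0.09] M [-0.07 -0.02  0.05] op 0.594 ff 0.0 q [-0.81  0.08  1.95 -0.    1.11  1.58]
```

Emit:
{"name": "jog_arm", "arguments": {"increments": [{"dx": 0, "dy": 0.01, "dz": -0.5, "ax": 0, "ay": 0, "az": 0, "gripper": 0.2}, {"dx": 0, "dy": 0.01, "dz": -0.8, "ax": 0, "ay": 0, "az": 0, "gripper": 0.2}, {"dx": 0, "dy": 0.01, "dz": -1, "ax": 0, "ay": 0, "az": 0, "gripper": 0.2}, {"dx": 0, "dy": 0.01, "dz": -1, "ax": 0, "ay": 0, "az": 0, "gripper": 0.2}, {"dx": 0, "dy": 0.01, "dz": -1, "ax": 0, "ay": 0, "az": 0, "gripper": 0.2}]}}

```text
time: 2.2
eef_pos: [0.4451, -0.3193, 0.0656]
tcp_rot: [0.918, -0.397, 0.001, 0.0]
contact_force: [-0.5, 0.1, 0.1]
opening: 0.604
finger_force: 0.0
```

Emit:
{"name": "jog_arm", "arguments": {"increments": [{"dx": 0, "dy": 0, "dz": -0.03, "ax": 0, "ay": 0, "az": 0, "gripper": -0.3}, {"dx": 0, "dy": 0, "dz": -0.03, "ax": 0, "ay": 0, "az": 0, "gripper": -0.6}, {"dx": 0, "dy": 0, "dz": -0.03, "ax": 0, "ay": 0, "az": 0, "gripper": -1}, {"dx": 0, "dy": 0, "dz": -0.03, "ax": 0, "ay": 0, "az": 0, "gripper": -1}, {"dx": 0, "dy": 0, "dz": -0.03, "ax": 0, "ay": 0, "az": 0, "gripper": -1}, {"dx": 0, "dy": 0, "dz": -0.03, "ax": 0, "ay": 0, "az": 0, "gripper": -1}, {"dx": 0, "dy": 0, "dz": -0.03, "ax": 0, "ay": 0, "az": 0, "gripper": -1}, {"dx": 0, "dy": 0, "dz": -0.03, "ax": 0, "ay": 0, "az": 0, "gripper": -1}], "force": 25}}

```text
time: 3.0
eef_pos: [0.4455, -0.3183, 0.0616]
tcp_rot: [0.918, -0.397, 0.001, 0.001]
contact_force: [-1.5, -4.0, 5.1]
opening: 0.083
finger_force: 24.6
```

```bash
python3 -c "
from h import *
st()
d=cam('side'); P=pts(d); cv2.imwrite('pics/s1.png',cv2.resize(d['frame'][200:360,260:420],None,fx=3.5,fy=3.5))
# basket extents
w=(abs(P[...,0]-.5157)<.075)&(abs(P[...,1]+.2124)<.075)&(P[...,2]>.04)&(P[...,2]<.056);p=P[w];print(cv2.minAreaRect((p[:,:2]*1000).astype(np.float32)))
"
```

```text
t 3.0 p [ 0.4455 -0.3183  0.0616] yaw_y -2.3866 z [ 0.001 -0.002 -1.   ] F [-1.54 -3.96  5.12] M [-0.49  0.22 -0.05] op 0.083 ff 24.6 q [-0.81  0.25  2.01 -0.    0.87  1.58]
((0.0, 0.0), (0.0, 0.0), 0.0)
```

View pics/s1.png

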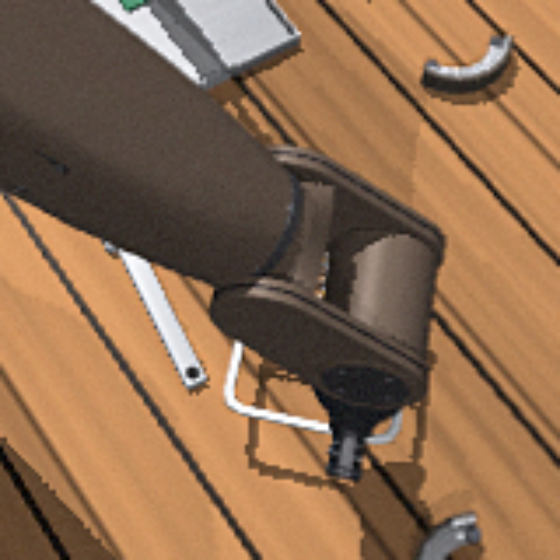

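The crop shows the fingers at (345,430), gripping the crossbar to the right of its middle. The left corner at (235,405) is free. Next I swing the bail up along its arc.

Emit:
{"name": "jog_arm", "arguments": {"increments": [{"dx": 0.006, "dy": 0.006, "dz": 0.077, "ax": 0, "ay": 0, "az": 0, "gripper": -1}, {"dx": 0.016, "dy": 0.015, "dz": 0.153, "ax": 0, "ay": 0, "az": 0, "gripper": -1}, {"dx": 0.031, "dy": 0.029, "dz": 0.228, "ax": 0, "ay": 0, "az": 0, "gripper": -1}, {"dx": 0.049, "dy": 0.046, "dz": 0.301, "ax": 0, "ay": 0, "az": 0, "gripper": -1}, {"dx": 0.072, "dy": 0.067, "dz": 0.372, "ax": 0, "ay": 0, "az": 0, "gripper": -1}, {"dx": 0.098, "dy": 0.092, "dz": 0.441, "ax": 0, "ay": 0, "az": 0, "gripper": -1}, {"dx": 0.128, "dy": 0.12, "dz": 0.507, "ax": 0, "ay": 0, "az": 0, "gripper": -1}, {"dx": 0.162, "dy": 0.152, "dz": 0.569, "ax": 0, "ay": 0, "az": 0, "gripper": -1}, {"dx": 0.198, "dy": 0.186, "dz": 0.628, "ax": 0, "ay": 0, "az": 0, "gripper": -1}, {"dx": 0.238, "dy": 0.223, "dz": 0.683, "ax": 0, "ay": 0, "az": 0, "gripper": -1}], "force": 25}}

```text
time: 4.05
eef_pos: [0.474, -0.2907, 0.1438]
tcp_rot: [0.918, -0.397, 0.0, 0.001]
contact_force: [-2.5, -4.7, 1.9]
opening: 0.084
finger_force: 24.5
```

```bash
python3 -c "
from h import *
st()"
```

```text
t 4.05 p [ 0.474  -0.2907  0.1438] yaw_y -2.3865 z [ 0.    -0.001 -1.   ] F [-2.51 -4.68  1.9 ] M [-0.81  0.41  0.04] op 0.084 ff 24.5 q [-0.73  0.15  1.96 -0.    1.03  1.65]
```

Emit:
{"name": "jog_arm", "arguments": {"increments": [{"dx": 0.043, "dy": 0.04, "dz": 0.053, "ax": 0, "ay": 0, "az": 0, "gripper": -1}, {"dx": 0.088, "dy": 0.083, "dz": 0.1, "ax": 0, "ay": 0, "az": 0, "gripper": -1}, {"dx": 0.136, "dy": 0.128, "dz": 0.142, "ax": 0, "ay": 0, "az": 0, "gripper": -1}, {"dx": 0.186, "dy": 0.174, "dz": 0.178, "ax": 0, "ay": 0, "az": 0, "gripper": -1}, {"dx": 0.238, "dy": 0.223, "dz": 0.21, "ax": 0, "ay": 0, "az": 0, "gripper": -1}, {"dx": 0.291, "dy": 0.273, "dz": 0.237, "ax": 0, "ay": 0, "az": 0, "gripper": -1}, {"dx": 0.345, "dy": 0.324, "dz": 0.257, "ax": 0, "ay": 0, "az": 0, "gripper": -1}, {"dx": 0.401, "dy": 0.376, "dz": 0.271, "ax": 0, "ay": 0, "az": 0, "gripper": -1}, {"dx": 0.457, "dy": 0.429, "dz": 0.28, "ax": 0, "ay": 0, "az": 0, "gripper": -1}, {"dx": 0.514, "dy": 0.482, "dz": 0.283, "ax": 0, "ay": 0, "az": 0, "gripper": -1}]}}

```text
time: 5.05
eef_pos: [0.5367, -0.2321, 0.1782]
tcp_rot: [0.918, -0.397, 0.001, -0.0]
contact_force: [0.2, -2.1, 5.0]
opening: 0.079
finger_force: 25.8
```

```bash
python3 -c "
from h import *
st()
d=cam('side');cv2.imwrite('pics/s2.png',cv2.resize(d['frame'][180:340,260:420],None,fx=3.5,fy=3.5))
"
```

```text
t 5.05 p [ 0.5367 -0.2321  0.1782] yaw_y -2.3868 z [ 0.003 -0.    -1.   ] F [ 0.2  -2.12  4.96] M [-0.44  0.15 -0.01] op 0.079 ff 25.8 q [-0.58  0.16  1.87  0.    1.1   1.8 ]
```

View pics/s2.png

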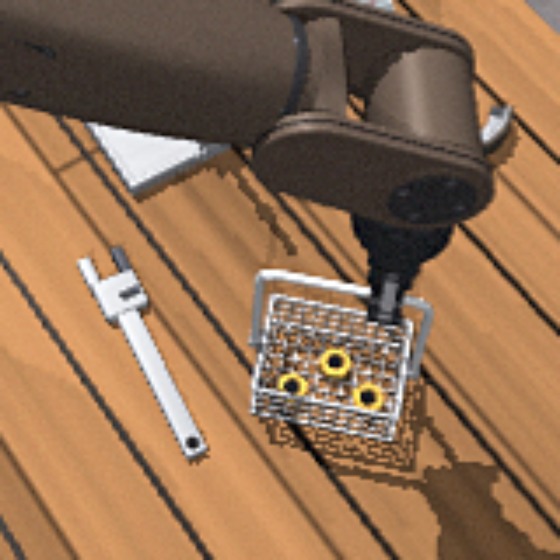

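The crop shows the bail upright with the crossbar from (262,275) to (425,305). The hand is right of its middle, the basket is flat, and there are three nuts in it. I'll check the angle numerically, then set the grip force.

```bash
python3 -c "
from h import *
d=dict(np.load('/tmp/side.npz'));P=pts(d)
e=np.array([.685,-.728]);t=np.array([.728,.685])
z=P[...,2];a=P[...,:2]@e;b=P[...,:2]@t;a0=np.array([.5367,-.2321])@e;b0=np.array([.5367,-.2321])@t
f=d['frame'].astype(int)
for lo,hi in((.04,.056),(.165,.185)):
    w=(abs(a-a0+.03)<.085)&(abs(b-b0)<.09)&(z>lo)&(z<hi)&(f.min(-1)>90);print(lo,w.sum(),np.percentile(a[w]-a0,[1,50,99]).round(4),np.percentile(b[w]-b0,[1,50,99]).round(4),np.median(z[w]))
"
```

```text
0.04 218 [-0.1013 -0.0361  0.0391] [-0.0481 -0.0045  0.0475] 0.048959005250295284
0.165 111 [-0.095  -0.0429  0.0328] [-0.0065 -0.0027  0.0022] 0.17107794025061107
```

Emit:
{"name": "jog_arm", "arguments": {"increments": [{"dx": 0, "dy": 0, "dz": 0.005, "ax": 0, "ay": 0, "az": 0, "gripper": -1}, {"dx": 0, "dy": 0, "dz": 0.005, "ax": 0, "ay": 0, "az": 0, "gripper": -1}, {"dx": 0, "dy": 0, "dz": 0.005, "ax": 0, "ay": 0, "az": 0, "gripper": -1}], "force": 70}}

```text
time: 5.4
eef_pos: [0.536, -0.2328, 0.1781]
tcp_rot: [0.918, -0.397, 0.001, -0.0]
contact_force: [1.5, -1.6, 6.2]
opening: 0.062
finger_force: 68.6
```

Emit:
{"name": "jog_arm", "arguments": {"increments": [{"dx": 0, "dy": 0, "dz": 0.05, "ax": 0, "ay": 0, "az": 0, "gripper": -1}, {"dx": 0, "dy": 0, "dz": 0.12, "ax": 0, "ay": 0, "az": 0, "gripper": -1}, {"dx": 0, "dy": 0, "dz": 0.22, "ax": 0, "ay": 0, "az": 0, "gripper": -1}, {"dx": 0, "dy": 0, "dz": 0.34, "ax": 0, "ay": 0, "az": 0, "gripper": -1}, {"dx": 0, "dy": 0, "dz": 0.48, "ax": 0, "ay": 0, "az": 0, "gripper": -1}, {"dx": 0, "dy": 0, "dz": 0.62, "ax": 0, "ay": 0, "az": 0, "gripper": -1}, {"dx": 0, "dy": 0, "dz": 0.76, "ax": 0, "ay": 0, "az": 0, "gripper": -1}, {"dx": 0, "dy": 0, "dz": 0.88, "ax": 0, "ay": 0, "az": 0, "gripper": -1}, {"dx": 0, "dy": 0, "dz": 0.96, "ax": 0, "ay": 0, "az": 0, "gripper": -1}, {"dx": 0, "dy": 0, "dz": 1, "ax": 0, "ay": 0, "az": 0, "gripper": -1}]}}

```text
time: 6.4
eef_pos: [0.5355, -0.2328, 0.2988]
tcp_rot: [0.918, -0.397, 0.001, 0.0]
contact_force: [0.2, -0.0, -5.6]
opening: 0.066
finger_force: 68.2
```

```bash
python3 -c "
from h import *
st()
d=cam('side');cv2.imwrite('pics/s3.png',cv2.resize(d['frame'][130:330,260:420],None,fx=3,fy=3))
"
```

```text
t 6.4 p [ 0.5355 -0.2328  0.2988] yaw_y -2.3869 z [ 0.002 -0.001 -1.   ] F [ 0.23 -0.02 -5.63] M [-0.2  -0.15  0.06] op 0.066 ff 68.2 q [-0.58  0.06  1.76  0.    1.32  1.8 ]
```

View pics/s3.png

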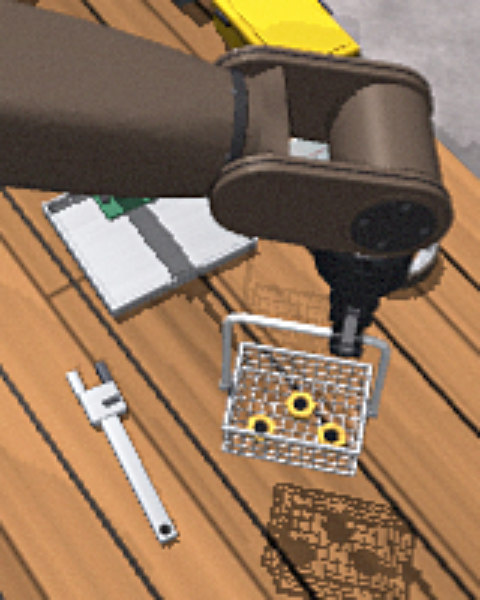

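Basket hanging level with three nuts inside; the weight reads about 5.5 N. Now carrying it to the front of the hook.

Emit:
{"name": "jog_arm", "arguments": {"increments": [{"dx": 0.005, "dy": 0.02, "dz": 0.0, "ax": 0, "ay": 0, "az": 0.005, "gripper": -1}, {"dx": 0.015, "dy": 0.065, "dz": 0.01, "ax": 0, "ay": 0, "az": 0.015, "gripper": -1}, {"dx": 0.03, "dy": 0.13, "dz": 0.02, "ax": 0, "ay": 0, "az": 0.03, "gripper": -1}, {"dx": 0.05, "dy": 0.21, "dz": 0.03, "ax": 0, "ay": 0, "az": 0.047, "gripper": -1}, {"dx": 0.07, "dy": 0.293, "dz": 0.04, "ax": 0, "ay": 0, "az": 0.066, "gripper": -1}, {"dx": 0.09, "dy": 0.376, "dz": 0.05, "ax": 0, "ay": 0, "az": 0.085, "gripper": -1}, {"dx": 0.11, "dy": 0.46, "dz": 0.05, "ax": 0, "ay": 0, "az": 0.104, "gripper": -1}, {"dx": 0.13, "dy": 0.543, "dz": 0.05, "ax": 0, "ay": 0, "az": 0.123, "gripper": -1}, {"dx": 0.15, "dy": 0.626, "dz": 0.05, "ax": 0, "ay": 0, "az": 0.142, "gripper": -1}, {"dx": 0.17, "dy": 0.71, "dz": 0.05, "ax": 0, "ay": 0, "az": 0.16, "gripper": -1}]}}

```text
time: 7.45
eef_pos: [0.5559, -0.1466, 0.3032]
tcp_rot: [0.961, -0.277, -0.0, -0.0]
contact_force: [0.4, 0.8, -5.5]
opening: 0.06
finger_force: 68.2
```

Emit:
{"name": "jog_arm", "arguments": {"increments": [{"dx": 0.02, "dy": 0.084, "dz": 0, "ax": 0, "ay": 0, "az": 0.019, "gripper": -1}, {"dx": 0.04, "dy": 0.168, "dz": 0, "ax": 0, "ay": 0, "az": 0.038, "gripper": -1}, {"dx": 0.06, "dy": 0.252, "dz": 0, "ax": 0, "ay": 0, "az": 0.057, "gripper": -1}, {"dx": 0.08, "dy": 0.336, "dz": 0, "ax": 0, "ay": 0, "az": 0.076, "gripper": -1}, {"dx": 0.1, "dy": 0.42, "dz": 0, "ax": 0, "ay": 0, "az": 0.095, "gripper": -1}, {"dx": 0.12, "dy": 0.5, "dz": 0, "ax": 0, "ay": 0, "az": 0.114, "gripper": -1}, {"dx": 0.14, "dy": 0.58, "dz": 0, "ax": 0, "ay": 0, "az": 0.133, "gripper": -1}, {"dx": 0.16, "dy": 0.66, "dz": 0, "ax": 0, "ay": 0, "az": 0.152, "gripper": -1}, {"dx": 0.175, "dy": 0.74, "dz": 0, "ax": 0, "ay": 0, "az": 0.171, "gripper": -1}, {"dx": 0.19, "dy": 0.82, "dz": 0, "ax": 0, "ay": 0, "az": 0.19, "gripper": -1}]}}

```text
time: 8.45
eef_pos: [0.5786, -0.0483, 0.3032]
tcp_rot: [0.991, -0.132, -0.0, -0.0]
contact_force: [0.0, -0.3, -5.6]
opening: 0.064
finger_force: 68.2
```

Emit:
{"name": "jog_arm", "arguments": {"increments": [{"dx": 0.02, "dy": 0.08, "dz": 0, "ax": 0, "ay": 0, "az": 0.019, "gripper": -1}, {"dx": 0.04, "dy": 0.16, "dz": 0, "ax": 0, "ay": 0, "az": 0.038, "gripper": -1}, {"dx": 0.06, "dy": 0.24, "dz": 0, "ax": 0, "ay": 0, "az": 0.057, "gripper": -1}, {"dx": 0.08, "dy": 0.32, "dz": 0, "ax": 0, "ay": 0, "az": 0.076, "gripper": -1}, {"dx": 0.1, "dy": 0.4, "dz": 0, "ax": 0, "ay": 0, "az": 0.095, "gripper": -1}, {"dx": 0.12, "dy": 0.47, "dz": 0, "ax": 0, "ay": 0, "az": 0.11, "gripper": -1}, {"dx": 0.14, "dy": 0.53, "dz": 0, "ax": 0, "ay": 0, "az": 0.12, "gripper": -1}, {"dx": 0.15, "dy": 0.57, "dz": 0, "ax": 0, "ay": 0, "az": 0.127, "gripper": -1}, {"dx": 0.16, "dy": 0.6, "dz": 0, "ax": 0, "ay": 0, "az": 0.13, "gripper": -1}, {"dx": 0.16, "dy": 0.61, "dz": 0, "ax": 0, "ay": 0, "az": 0.13, "gripper": -1}]}}

```text
time: 9.45
eef_pos: [0.5978, 0.0244, 0.3032]
tcp_rot: [1.0, -0.031, 0.0, -0.0]
contact_force: [-0.8, 0.2, -6.3]
opening: 0.062
finger_force: 68.2
```

Run:
```python
from h import *
s=st()
d=cam('side');P=pts(d);cv2.imwrite('pics/s4.png',cv2.resize(d['frame'][110:260,240:400],None,fx=4,fy=4))
f=d['frame'].astype(int);p0=s['eef_pos']
def crossbar(P,f,p0):
    w=(abs(P[...,2]-(p0[2]-.008))<.012)&(abs(P[...,1]-p0[1])<.02)&(P[...,0]>p0[0]-.12)&(P[...,0]<p0[0]-.012)&(f.min(-1)>120)
    p=P[w];return p
p=crossbar(P,f,p0);print(len(p),np.percentile(p,[2,50,98],axis=0).round(4));l=cv2.fitLine(p.astype(np.float32),cv2.DIST_HUBER,0,.01,.01).ravel();print(l)
t=cam('top');T=pts(t);g=t['frame'].astype(int);p=crossbar(T,g,p0);print(len(p),np.percentile(p,[2,50,98],axis=0).round(4) if len(p) else '')
if len(p)>5:print(cv2.fitLine(p.astype(np.float32),cv2.DIST_HUBER,0,.01,.01).ravel())
```

```text
t 9.45 p [0.5978 0.0244 0.3032] yaw_y -1.6325 z [ 0.  0. -1.] F [-0.81  0.25 -6.26] M [-0.07 -0.22 -0.02] op 0.062 ff 68.2 q [-0.13  0.09  1.72  0.    1.33  1.5 ]
79 [[0.4983 0.0192 0.2854]
 [0.5384 0.0251 0.2949]
 [0.5822 0.0316 0.2994]]
[ 0.9954727  -0.06594948  0.06844523  0.5392236   0.02518477  0.29408678]
9 [[0.5707 0.0233 0.2944]
 [0.5737 0.026  0.2974]
 [0.5762 0.0286 0.3019]]
[0.4442826  0.32161826 0.8361666  0.57349324 0.02597613 0.29764754]
```

View pics/s4.png

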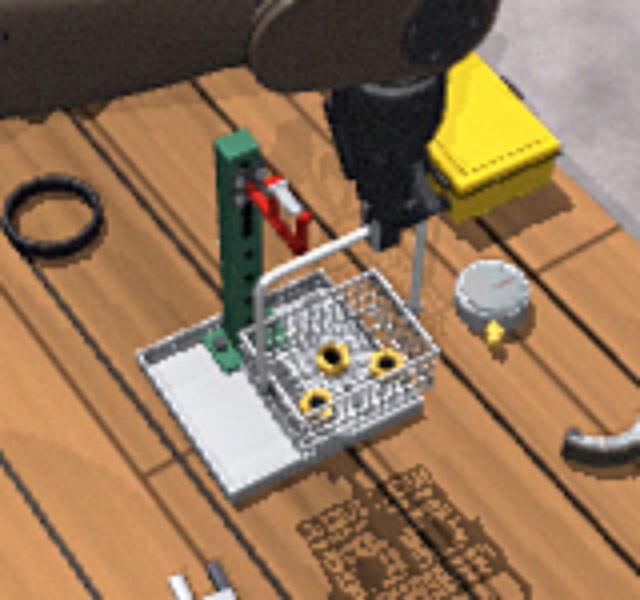

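Basket hanging in front of the hook: tip at about (303,245), crossbar from (265,280) to (375,235). The hand is on the far side, clear of the hook plane. Moving in above the keeper.

Emit:
{"name": "jog_arm", "arguments": {"increments": [{"dx": 0.002, "dy": 0.025, "dz": 0, "ax": 0, "ay": 0, "az": 0, "gripper": -1}, {"dx": 0.005, "dy": 0.08, "dz": 0, "ax": 0, "ay": 0, "az": 0, "gripper": -1}, {"dx": 0.01, "dy": 0.16, "dz": 0, "ax": 0, "ay": 0, "az": 0, "gripper": -1}, {"dx": 0.015, "dy": 0.25, "dz": 0, "ax": 0, "ay": 0, "az": 0, "gripper": -1}, {"dx": 0.02, "dy": 0.34, "dz": 0, "ax": 0, "ay": 0, "az": 0, "gripper": -1}, {"dx": 0.025, "dy": 0.43, "dz": 0, "ax": 0, "ay": 0, "az": 0, "gripper": -1}, {"dx": 0.03, "dy": 0.5, "dz": -0.04, "ax": 0, "ay": 0, "az": 0, "gripper": -1}, {"dx": 0.035, "dy": 0.55, "dz": -0.09, "ax": 0, "ay": 0, "az": 0, "gripper": -1}, {"dx": 0.037, "dy": 0.575, "dz": -0.13, "ax": 0, "ay": 0, "az": 0, "gripper": -1}, {"dx": 0.037, "dy": 0.58, "dz": -0.15, "ax": 0, "ay": 0, "az": 0, "gripper": -1}]}}

```text
time: 10.55
eef_pos: [0.6016, 0.094, 0.2838]
tcp_rot: [1.0, -0.031, -0.001, 0.0]
contact_force: [-0.2, -0.2, -5.9]
opening: 0.065
finger_force: 68.2
```

Emit:
{"name": "jog_arm", "arguments": {"increments": [{"dx": 0, "dy": 0, "dz": 0, "ax": 0, "ay": 0, "az": 0, "gripper": -1}, {"dx": 0, "dy": 0, "dz": 0, "ax": 0, "ay": 0, "az": 0, "gripper": -1}, {"dx": 0, "dy": 0, "dz": -0.01, "ax": 0, "ay": 0, "az": 0, "gripper": -1}, {"dx": 0, "dy": 0, "dz": -0.02, "ax": 0, "ay": 0, "az": 0, "gripper": -1}, {"dx": 0, "dy": 0, "dz": -0.03, "ax": 0, "ay": 0, "az": 0, "gripper": -1}, {"dx": 0, "dy": 0, "dz": -0.04, "ax": 0, "ay": 0, "az": 0, "gripper": -1}]}}

```text
time: 11.15
eef_pos: [0.6021, 0.0936, 0.2804]
tcp_rot: [1.0, -0.031, 0.0, 0.0]
contact_force: [0.1, -0.4, -5.9]
opening: 0.064
finger_force: 68.2
```

```bash
python3 -c "
from h import *
st()
d=cam('side');cv2.imwrite('pics/s5.png',cv2.resize(d['frame'][120:220,265:365],None,fx=6,fy=6,interpolation=2))"
```

```text
t 11.15 p [0.6021 0.0936 0.2804] yaw_y -1.633 z [ 0. -0. -1.] F [ 0.1  -0.38 -5.86] M [-0.03 -0.16 -0.02] op 0.064 ff 68.2 q [-0.01  0.13  1.72 -0.    1.3   1.62]
```

View pics/s5.png

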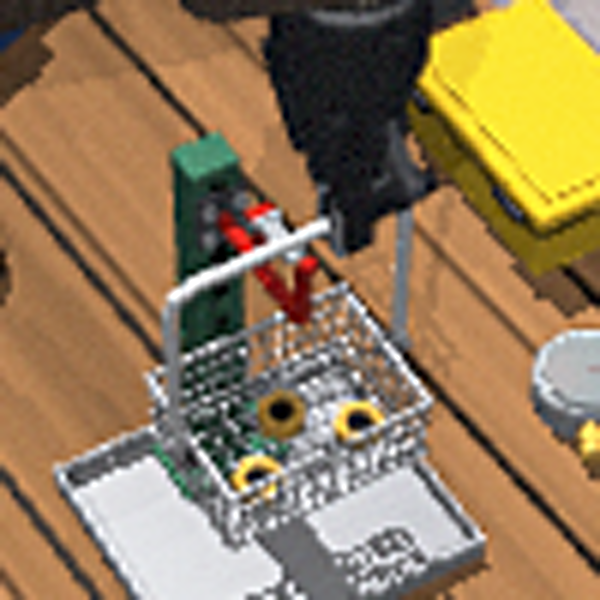

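The rod crosses over the keeper at about (290,240), just behind the tip top at (308,265). Descending in small steps by feel.

Emit:
{"name": "jog_arm", "arguments": {"increments": [{"dx": 0, "dy": 0, "dz": -0.01, "ax": 0, "ay": 0, "az": 0, "gripper": -1}, {"dx": 0, "dy": 0, "dz": -0.02, "ax": 0, "ay": 0, "az": 0, "gripper": -1}, {"dx": 0, "dy": 0, "dz": -0.03, "ax": 0, "ay": 0, "az": 0, "gripper": -1}, {"dx": 0, "dy": 0, "dz": -0.04, "ax": 0, "ay": 0, "az": 0, "gripper": -1}]}}

```text
time: 11.6
eef_pos: [0.6021, 0.0937, 0.2755]
tcp_rot: [1.0, -0.031, -0.0, -0.0]
contact_force: [-0.2, 0.1, -6.2]
opening: 0.065
finger_force: 68.2
```

Emit:
{"name": "jog_arm", "arguments": {"increments": [{"dx": 0, "dy": 0, "dz": -0.01, "ax": 0, "ay": 0, "az": 0, "gripper": -1}, {"dx": 0, "dy": 0, "dz": -0.02, "ax": 0, "ay": 0, "az": 0, "gripper": -1}]}}

```text
time: 11.8
eef_pos: [0.6021, 0.0937, 0.2731]
tcp_rot: [1.0, -0.031, -0.0, -0.0]
contact_force: [-0.1, 0.5, -5.1]
opening: 0.065
finger_force: 68.2
```

Emit:
{"name": "jog_arm", "arguments": {"increments": [{"dx": 0, "dy": 0, "dz": -0.01, "ax": 0, "ay": 0, "az": 0, "gripper": -1}, {"dx": 0, "dy": 0, "dz": -0.02, "ax": 0, "ay": 0, "az": 0, "gripper": -1}]}}

```text
time: 12.0
eef_pos: [0.6022, 0.0937, 0.2715]
tcp_rot: [1.0, -0.031, 0.0, -0.0]
contact_force: [-1.2, 0.6, -0.6]
opening: 0.059
finger_force: 68.6
```

Emit:
{"name": "jog_arm", "arguments": {"increments": [{"dx": 0, "dy": 0, "dz": -0.01, "ax": 0, "ay": 0, "az": 0, "gripper": -1}, {"dx": 0, "dy": 0, "dz": -0.02, "ax": 0, "ay": 0, "az": 0, "gripper": -1}]}}

```text
time: 12.2
eef_pos: [0.6023, 0.0937, 0.2698]
tcp_rot: [1.0, -0.031, 0.001, 0.0]
contact_force: [-1.8, -0.9, 0.5]
opening: 0.062
finger_force: 68.8
```

Emit:
{"name": "jog_arm", "arguments": {"increments": [{"dx": 0, "dy": 0, "dz": -0.01, "ax": 0, "ay": 0, "az": 0, "gripper": -1}, {"dx": 0, "dy": 0, "dz": -0.02, "ax": 0, "ay": 0, "az": 0, "gripper": -1}, {"dx": 0, "dy": 0, "dz": -0.03, "ax": 0, "ay": 0, "az": 0, "gripper": -1}]}}

```text
time: 12.5
eef_pos: [0.6024, 0.0939, 0.2659]
tcp_rot: [1.0, -0.031, 0.001, -0.0]
contact_force: [-2.2, 0.6, 4.1]
opening: 0.062
finger_force: 69.2
```

Emit:
{"name": "jog_arm", "arguments": {"increments": [{"dx": 0, "dy": 0, "dz": -0.01, "ax": 0, "ay": 0, "az": 0, "gripper": -1}, {"dx": 0, "dy": 0, "dz": -0.02, "ax": 0, "ay": 0, "az": 0, "gripper": -1}, {"dx": 0, "dy": 0, "dz": -0.03, "ax": 0, "ay": 0, "az": 0, "gripper": -1}]}}

```text
time: 12.8
eef_pos: [0.6031, 0.0944, 0.264]
tcp_rot: [1.0, -0.031, 0.002, -0.001]
contact_force: [-2.1, 2.1, 7.9]
opening: 0.062
finger_force: 69.6
```

Emit:
{"name": "jog_arm", "arguments": {"increments": [{"dx": 0, "dy": 0, "dz": -0.01, "ax": 0, "ay": 0, "az": 0, "gripper": -1}, {"dx": 0, "dy": 0, "dz": -0.02, "ax": 0, "ay": 0, "az": 0, "gripper": -1}, {"dx": 0, "dy": 0, "dz": -0.03, "ax": 0, "ay": 0, "az": 0, "gripper": -1}]}}

```text
time: 13.1
eef_pos: [0.6032, 0.0949, 0.259]
tcp_rot: [1.0, -0.031, 0.002, -0.001]
contact_force: [1.2, 4.8, 3.7]
opening: 0.057
finger_force: 69.3
```

```bash
python3 -c "
from h import *
st()"
```

```text
t 13.1 p [0.6032 0.0949 0.259 ] yaw_y -1.6332 z [ 0.004  0.003 -1.   ] F [1.23 4.84 3.65] M [ 0.78 -0.07 -0.14] op 0.057 ff 69.3 q [-0.01  0.14  1.74  0.    1.25  1.62]
```

Emit:
{"name": "jog_arm", "arguments": {"increments": [{"dx": 0, "dy": 0.01, "dz": 0, "ax": 0, "ay": 0, "az": 0, "gripper": -1}, {"dx": 0, "dy": 0.02, "dz": 0, "ax": 0, "ay": 0, "az": 0, "gripper": -1}]}}

```text
time: 13.3
eef_pos: [0.603, 0.0955, 0.2579]
tcp_rot: [1.0, -0.031, 0.001, 0.001]
contact_force: [3.7, -0.4, 2.0]
opening: 0.058
finger_force: 69.1
```

Emit:
{"name": "jog_arm", "arguments": {"increments": [{"dx": 0, "dy": 0, "dz": -0.01, "ax": 0, "ay": 0, "az": 0, "gripper": -1}, {"dx": 0, "dy": 0, "dz": -0.02, "ax": 0, "ay": 0, "az": 0, "gripper": -1}]}}

```text
time: 13.5
eef_pos: [0.6019, 0.0954, 0.2547]
tcp_rot: [1.0, -0.031, -0.001, 0.001]
contact_force: [1.6, -0.7, 1.7]
opening: 0.064
finger_force: 69.0
```

Emit:
{"name": "jog_arm", "arguments": {"increments": [{"dx": 0, "dy": 0, "dz": -0.01, "ax": 0, "ay": 0, "az": 0, "gripper": -1}, {"dx": 0, "dy": 0, "dz": -0.02, "ax": 0, "ay": 0, "az": 0, "gripper": -1}]}}

```text
time: 13.7
eef_pos: [0.6016, 0.0954, 0.2521]
tcp_rot: [1.0, -0.031, -0.001, 0.001]
contact_force: [-0.3, -2.1, 2.1]
opening: 0.061
finger_force: 69.0
```

Emit:
{"name": "jog_arm", "arguments": {"increments": [{"dx": 0, "dy": 0, "dz": -0.01, "ax": 0, "ay": 0, "az": 0, "gripper": -1}, {"dx": 0, "dy": 0, "dz": -0.02, "ax": 0, "ay": 0, "az": 0, "gripper": -1}]}}

```text
time: 13.9
eef_pos: [0.6017, 0.0955, 0.2497]
tcp_rot: [1.0, -0.031, -0.001, 0.001]
contact_force: [-0.4, -3.4, 0.5]
opening: 0.067
finger_force: 68.9
```

Emit:
{"name": "jog_arm", "arguments": {"increments": [{"dx": 0, "dy": 0, "dz": -0.01, "ax": 0, "ay": 0, "az": 0, "gripper": -1}, {"dx": 0, "dy": 0, "dz": -0.02, "ax": 0, "ay": 0, "az": 0, "gripper": -1}]}}

```text
time: 14.1
eef_pos: [0.6018, 0.0955, 0.2473]
tcp_rot: [1.0, -0.031, -0.001, 0.001]
contact_force: [-0.9, -3.1, -0.8]
opening: 0.067
finger_force: 68.8
```

```bash
python3 -c "
from h import *
st()
d=cam('side');cv2.imwrite('pics/s6.png',cv2.resize(d['frame'][120:220,265:365],None,fx=6,fy=6,interpolation=2))"
```

```text
t 14.1 p [0.6018 0.0955 0.2473] yaw_y -1.6327 z [-0.001 -0.001 -1.   ] F [-0.95 -3.12 -0.79] M [-0.7   0.05  0.11] op 0.067 ff 68.8 q [-0.01  0.15  1.75 -0.    1.24  1.62]
```

View pics/s6.png

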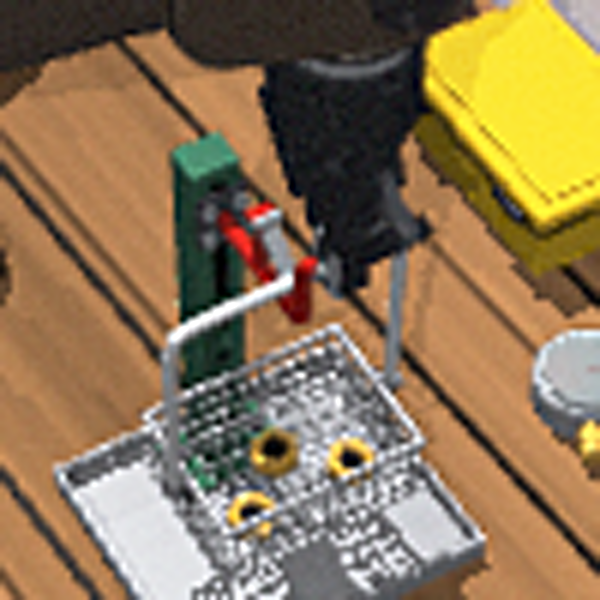

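Rod is inside the tip with the keeper swung down behind it, seen at (275,245). Continuing down slowly.

Emit:
{"name": "jog_arm", "arguments": {"increments": [{"dx": 0, "dy": 0, "dz": -0.01, "ax": 0, "ay": 0, "az": 0, "gripper": -1}, {"dx": 0, "dy": 0, "dz": -0.02, "ax": 0, "ay": 0, "az": 0, "gripper": -1}]}}

```text
time: 14.35
eef_pos: [0.6015, 0.097, 0.2439]
tcp_rot: [1.0, -0.031, -0.001, -0.001]
contact_force: [0.4, 1.0, -6.6]
opening: 0.066
finger_force: 68.3
```

Emit:
{"name": "jog_arm", "arguments": {"increments": [{"dx": 0, "dy": 0, "dz": -0.01, "ax": 0, "ay": 0, "az": 0, "gripper": -1}, {"dx": 0, "dy": 0, "dz": -0.02, "ax": 0, "ay": 0, "az": 0, "gripper": -1}]}}

```text
time: 14.55
eef_pos: [0.6014, 0.0968, 0.2419]
tcp_rot: [1.0, -0.031, -0.001, -0.001]
contact_force: [0.7, -0.9, -5.9]
opening: 0.063
finger_force: 68.3
```

Emit:
{"name": "jog_arm", "arguments": {"increments": [{"dx": 0, "dy": 0, "dz": -0.01, "ax": 0, "ay": 0, "az": 0, "gripper": -1}]}}

```text
time: 14.65
eef_pos: [0.6018, 0.0966, 0.2412]
tcp_rot: [1.0, -0.031, -0.001, -0.0]
contact_force: [-0.3, -1.4, -5.9]
opening: 0.064
finger_force: 68.3
```

Emit:
{"name": "jog_arm", "arguments": {"increments": [{"dx": 0, "dy": 0, "dz": -0.01, "ax": 0, "ay": 0, "az": 0, "gripper": -1}]}}

```text
time: 14.75
eef_pos: [0.602, 0.0964, 0.2404]
tcp_rot: [1.0, -0.031, -0.0, -0.0]
contact_force: [-0.5, -0.2, -4.6]
opening: 0.066
finger_force: 68.3
```

Emit:
{"name": "jog_arm", "arguments": {"increments": [{"dx": 0, "dy": 0.01, "dz": 0, "ax": 0, "ay": 0, "az": 0, "gripper": -1}, {"dx": 0, "dy": 0.025, "dz": 0, "ax": 0, "ay": 0, "az": 0, "gripper": -1}, {"dx": 0, "dy": 0.04, "dz": 0, "ax": 0, "ay": 0, "az": 0, "gripper": -1}, {"dx": 0, "dy": 0.04, "dz": 0, "ax": 0, "ay": 0, "az": 0, "gripper": -1}]}}

```text
time: 15.15
eef_pos: [0.6021, 0.1012, 0.241]
tcp_rot: [1.0, -0.031, 0.0, -0.0]
contact_force: [0.1, -0.7, -5.2]
opening: 0.063
finger_force: 68.3
```

Emit:
{"name": "jog_arm", "arguments": {"increments": [{"dx": 0, "dy": 0, "dz": -0.005, "ax": 0, "ay": 0, "az": 0, "gripper": -1}, {"dx": 0, "dy": 0, "dz": -0.01, "ax": 0, "ay": 0, "az": 0, "gripper": -1}]}}

```text
time: 15.35
eef_pos: [0.6022, 0.1009, 0.2397]
tcp_rot: [1.0, -0.031, 0.0, 0.0]
contact_force: [-0.2, -0.5, -5.6]
opening: 0.065
finger_force: 68.3
```

```bash
python3 -c "
from h import *
st()"
```

```text
t 15.35 p [0.6022 0.1009 0.2397] yaw_y -1.6328 z [ 0. -0. -1.] F [-0.2  -0.5  -5.58] M [-0.02 -0.18  0.  ] op 0.065 ff 68.3 q [-0.    0.16  1.76 -0.    1.22  1.63]
```

Not yet seated, since the force is still the full weight. Continuing in 0.6 mm steps.

Emit:
{"name": "jog_arm", "arguments": {"increments": [{"dx": 0, "dy": 0, "dz": -0.005, "ax": 0, "ay": 0, "az": 0, "gripper": -1}, {"dx": 0, "dy": 0, "dz": -0.01, "ax": 0, "ay": 0, "az": 0, "gripper": -1}]}}

```text
time: 15.55
eef_pos: [0.6021, 0.1008, 0.2384]
tcp_rot: [1.0, -0.031, -0.0, 0.0]
contact_force: [-0.4, -0.3, -5.3]
opening: 0.062
finger_force: 68.3
```

Emit:
{"name": "jog_arm", "arguments": {"increments": [{"dx": 0, "dy": 0, "dz": -0.005, "ax": 0, "ay": 0, "az": 0, "gripper": -1}, {"dx": 0, "dy": 0, "dz": -0.005, "ax": 0, "ay": 0, "az": 0, "gripper": -1}]}}

```text
time: 15.75
eef_pos: [0.602, 0.1009, 0.2377]
tcp_rot: [1.0, -0.031, -0.0, -0.0]
contact_force: [-0.2, 0.5, -5.3]
opening: 0.06
finger_force: 68.3
```

Emit:
{"name": "jog_arm", "arguments": {"increments": [{"dx": 0, "dy": 0, "dz": -0.005, "ax": 0, "ay": 0, "az": 0, "gripper": -1}, {"dx": 0, "dy": 0, "dz": -0.005, "ax": 0, "ay": 0, "az": 0, "gripper": -1}]}}

```text
time: 15.95
eef_pos: [0.6021, 0.1009, 0.2372]
tcp_rot: [1.0, -0.031, -0.0, 0.0]
contact_force: [-0.0, -0.1, -5.4]
opening: 0.064
finger_force: 68.3
```

Emit:
{"name": "jog_arm", "arguments": {"increments": [{"dx": 0, "dy": 0, "dz": -0.005, "ax": 0, "ay": 0, "az": 0, "gripper": -1}, {"dx": 0, "dy": 0, "dz": -0.005, "ax": 0, "ay": 0, "az": 0, "gripper": -1}]}}

```text
time: 16.15
eef_pos: [0.6021, 0.1009, 0.2366]
tcp_rot: [1.0, -0.031, -0.0, 0.0]
contact_force: [-0.3, -0.7, -5.6]
opening: 0.061
finger_force: 68.3
```

Emit:
{"name": "jog_arm", "arguments": {"increments": [{"dx": 0, "dy": 0, "dz": -0.005, "ax": 0, "ay": 0, "az": 0, "gripper": -1}, {"dx": 0, "dy": 0, "dz": -0.005, "ax": 0, "ay": 0, "az": 0, "gripper": -1}]}}

```text
time: 16.35
eef_pos: [0.6021, 0.1009, 0.2359]
tcp_rot: [1.0, -0.031, -0.0, -0.0]
contact_force: [-1.0, 0.1, -6.2]
opening: 0.063
finger_force: 68.3
```

Emit:
{"name": "jog_arm", "arguments": {"increments": [{"dx": 0, "dy": 0, "dz": -0.005, "ax": 0, "ay": 0, "az": 0, "gripper": -1}, {"dx": 0, "dy": 0, "dz": -0.005, "ax": 0, "ay": 0, "az": 0, "gripper": -1}]}}

```text
time: 16.55
eef_pos: [0.6021, 0.1009, 0.2354]
tcp_rot: [1.0, -0.031, -0.0, -0.0]
contact_force: [1.0, 0.1, -6.5]
opening: 0.064
finger_force: 68.3
```

Emit:
{"name": "jog_arm", "arguments": {"increments": [{"dx": 0, "dy": 0, "dz": -0.005, "ax": 0, "ay": 0, "az": 0, "gripper": -1}, {"dx": 0, "dy": 0, "dz": -0.01, "ax": 0, "ay": 0, "az": 0, "gripper": -1}]}}

```text
time: 16.75
eef_pos: [0.6022, 0.1009, 0.2348]
tcp_rot: [1.0, -0.031, 0.0, 0.0]
contact_force: [-1.3, -0.8, -3.0]
opening: 0.063
finger_force: 68.4
```

Emit:
{"name": "jog_arm", "arguments": {"increments": [{"dx": 0, "dy": 0, "dz": -0.005, "ax": 0, "ay": 0, "az": 0, "gripper": -1}, {"dx": 0, "dy": 0, "dz": -0.005, "ax": 0, "ay": 0, "az": 0, "gripper": -1}]}}

```text
time: 16.95
eef_pos: [0.6023, 0.1009, 0.2345]
tcp_rot: [1.0, -0.031, 0.0, 0.0]
contact_force: [-1.7, 0.3, -1.3]
opening: 0.065
finger_force: 68.5
```

Emit:
{"name": "jog_arm", "arguments": {"increments": [{"dx": 0, "dy": 0, "dz": -0.005, "ax": 0, "ay": 0, "az": 0, "gripper": -1}, {"dx": 0, "dy": 0, "dz": -0.005, "ax": 0, "ay": 0, "az": 0, "gripper": -1}]}}

```text
time: 17.15
eef_pos: [0.6023, 0.1009, 0.2341]
tcp_rot: [1.0, -0.031, 0.0, 0.0]
contact_force: [-1.9, -0.9, 0.8]
opening: 0.059
finger_force: 68.8
```

```bash
python3 -c "
from h import *
st()
d=cam('side');cv2.imwrite('pics/s7.png',cv2.resize(d['frame'][120:220,265:365],None,fx=6,fy=6,interpolation=2))"
```

```text
t 17.15 p [0.6023 0.1009 0.2341] yaw_y -1.6328 z [ 0.001 -0.    -1.   ] F [-1.93 -0.95  0.83] M [-0.09  0.36 -0.03] op 0.059 ff 68.8 q [ 0.    0.16  1.76 -0.    1.21  1.63]
```

View pics/s7.png

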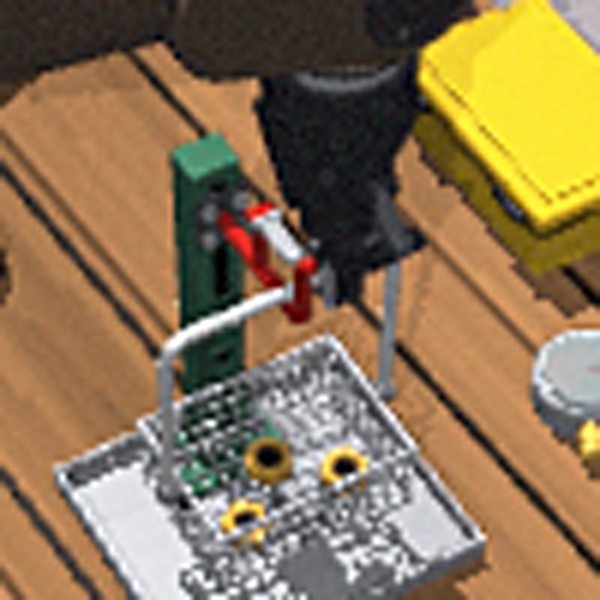

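The bail is in the hook's bottom at about (290,295), with the keeper closed above it from (265,220) to (300,255). The hook now carries about 6 N. I'll hold briefly, then release gently.

Emit:
{"name": "jog_arm", "arguments": {"increments": [{"dx": 0, "dy": 0, "dz": 0.002, "ax": 0, "ay": 0, "az": 0, "gripper": -1}, {"dx": 0, "dy": 0, "dz": 0.002, "ax": 0, "ay": 0, "az": 0, "gripper": -1}, {"dx": 0, "dy": 0, "dz": 0.002, "ax": 0, "ay": 0, "az": 0, "gripper": -1}], "force": 40}}

```text
time: 17.5
eef_pos: [0.6023, 0.1009, 0.2339]
tcp_rot: [1.0, -0.031, 0.0, -0.0]
contact_force: [-1.3, -0.1, 2.7]
opening: 0.065
finger_force: 69.0
```

Emit:
{"name": "jog_arm", "arguments": {"increments": [{"dx": 0, "dy": 0, "dz": 0, "ax": 0, "ay": 0, "az": 0, "gripper": -1}, {"dx": 0, "dy": 0, "dz": 0, "ax": 0, "ay": 0, "az": 0, "gripper": -1}], "force": 20}}

```text
time: 17.7
eef_pos: [0.6023, 0.1009, 0.2338]
tcp_rot: [1.0, -0.031, 0.0, -0.0]
contact_force: [-1.8, -0.7, 3.5]
opening: 0.061
finger_force: 69.0
```

Emit:
{"name": "jog_arm", "arguments": {"increments": [{"dx": 0, "dy": 0, "dz": 0, "ax": 0, "ay": 0, "az": 0, "gripper": -0.8}, {"dx": 0, "dy": 0, "dz": 0, "ax": 0, "ay": 0, "az": 0, "gripper": -0.6}, {"dx": 0, "dy": 0, "dz": 0, "ax": 0, "ay": 0, "az": 0, "gripper": -0.4}, {"dx": 0, "dy": 0, "dz": 0, "ax": 0, "ay": 0, "az": 0, "gripper": -0.2}, {"dx": 0, "dy": 0, "dz": 0, "ax": 0, "ay": 0, "az": 0, "gripper": -0.2}]}}

```text
time: 18.2
eef_pos: [0.6022, 0.1009, 0.2331]
tcp_rot: [1.0, -0.031, -0.0, -0.0]
contact_force: [-0.4, 1.4, 0.4]
opening: 0.4
finger_force: 0.0
```

```bash
python3 -c "
from h import *
st()"
```

```text
t 18.2 p [0.6022 0.1009 0.2331] yaw_y -1.6329 z [-0.  0. -1.] F [-0.39  1.36  0.39] M [ 0.02  0.   -0.02] op 0.4 ff 0.0 q [-0.    0.17  1.76  0.    1.21  1.63]
```

Released with no load on the hand. Lifting straight up, then away.

Emit:
{"name": "jog_arm", "arguments": {"increments": [{"dx": 0, "dy": 0, "dz": 0.05, "ax": 0, "ay": 0, "az": 0, "gripper": -0.2}, {"dx": 0, "dy": 0, "dz": 0.15, "ax": 0, "ay": 0, "az": 0, "gripper": -0.2}, {"dx": 0, "dy": 0, "dz": 0.3, "ax": 0, "ay": 0, "az": 0, "gripper": -0.2}, {"dx": 0, "dy": 0, "dz": 0.5, "ax": 0, "ay": 0, "az": 0, "gripper": -0.2}, {"dx": 0, "dy": 0, "dz": 0.75, "ax": 0, "ay": 0, "az": 0, "gripper": -0.2}, {"dx": 0, "dy": 0, "dz": 1, "ax": 0, "ay": 0, "az": 0, "gripper": -0.2}, {"dx": 0, "dy": 0, "dz": 1, "ax": 0, "ay": 0, "az": 0, "gripper": -0.2}, {"dx": 0, "dy": 0, "dz": 1, "ax": 0, "ay": 0, "az": 0, "gripper": -0.2}, {"dx": 0, "dy": 0, "dz": 1, "ax": 0, "ay": 0, "az": 0, "gripper": -0.2}, {"dx": 0, "dy": 0, "dz": 1, "ax": 0, "ay": 0, "az": 0, "gripper": -0.2}]}}

```text
time: 19.2
eef_pos: [0.6015, 0.1009, 0.3515]
tcp_rot: [1.0, -0.031, -0.002, 0.0]
contact_force: [-0.3, 0.1, 0.4]
opening: 0.398
finger_force: 0.0
```

Emit:
{"name": "jog_arm", "arguments": {"increments": [{"dx": 0, "dy": 0, "dz": 0, "ax": 0, "ay": 0, "az": 0, "gripper": -0.2}, {"dx": 0, "dy": 0, "dz": 0, "ax": 0, "ay": 0, "az": 0, "gripper": -0.2}, {"dx": 0, "dy": 0, "dz": 0, "ax": 0, "ay": 0, "az": 0, "gripper": -0.2}, {"dx": 0, "dy": 0, "dz": 0, "ax": 0, "ay": 0, "az": 0, "gripper": -0.2}, {"dx": 0, "dy": 0, "dz": 0, "ax": 0, "ay": 0, "az": 0, "gripper": -0.2}, {"dx": 0, "dy": 0, "dz": 0, "ax": 0, "ay": 0, "az": 0, "gripper": -0.2}, {"dx": 0, "dy": 0, "dz": 0, "ax": 0, "ay": 0, "az": 0, "gripper": -0.2}, {"dx": 0, "dy": 0, "dz": 0, "ax": 0, "ay": 0, "az": 0, "gripper": -0.2}, {"dx": 0, "dy": 0, "dz": 0, "ax": 0, "ay": 0, "az": 0, "gripper": -0.2}, {"dx": 0, "dy": 0, "dz": 0, "ax": 0, "ay": 0, "az": 0, "gripper": -0.2}]}}

```text
time: 20.2
eef_pos: [0.6021, 0.1009, 0.3533]
tcp_rot: [1.0, -0.031, -0.0, 0.0]
contact_force: [-0.0, -0.0, -0.2]
opening: 0.4
finger_force: 0.0
```

```bash
python3 -c "
from h import *
st()
d=cam('side');a=d['frame'];d2=cam('side');print(cv2.absdiff(a,d2['frame'])[120:230,265:365].mean())
cv2.imwrite('pics/s8.png',cv2.resize(a[120:220,265:365],None,fx=6,fy=6,interpolation=2))"
```

```text
t 20.2 p [0.6021 0.1009 0.3533] yaw_y -1.6328 z [-0. -0. -1.] F [-0.03 -0.04 -0.21] M [-0.03 -0.02 -0.03] op 0.4 ff 0.0 q [-0.    0.09  1.63 -0.    1.42  1.63]
4.763636363636364
```

View pics/s8.png

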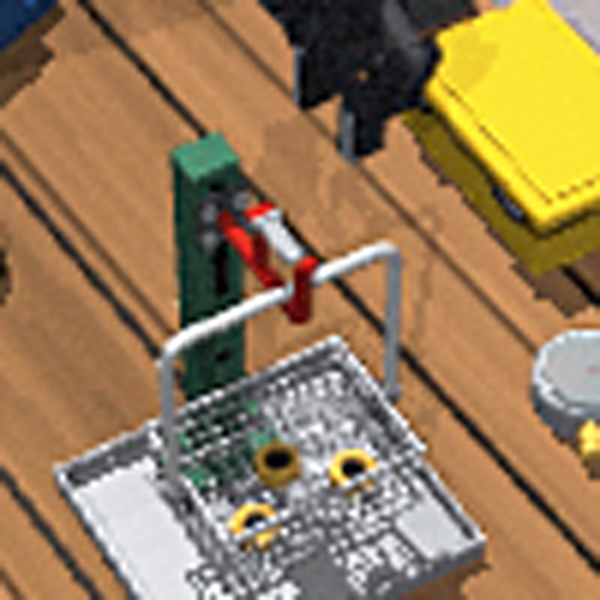

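The bail rests in the hook at (290,295) with the keeper closed, the hand is clear and all three nuts are in. I'll let any swing die out, then hand in.

Emit:
{"name": "jog_arm", "arguments": {"increments": [{"dx": 0, "dy": 0, "dz": 0, "ax": 0, "ay": 0, "az": 0, "gripper": -0.2}, {"dx": 0, "dy": 0, "dz": 0, "ax": 0, "ay": 0, "az": 0, "gripper": -0.2}, {"dx": 0, "dy": 0, "dz": 0, "ax": 0, "ay": 0, "az": 0, "gripper": -0.2}, {"dx": 0, "dy": 0, "dz": 0, "ax": 0, "ay": 0, "az": 0, "gripper": -0.2}, {"dx": 0, "dy": 0, "dz": 0, "ax": 0, "ay": 0, "az": 0, "gripper": -0.2}, {"dx": 0, "dy": 0, "dz": 0, "ax": 0, "ay": 0, "az": 0, "gripper": -0.2}, {"dx": 0, "dy": 0, "dz": 0, "ax": 0, "ay": 0, "az": 0, "gripper": -0.2}, {"dx": 0, "dy": 0, "dz": 0, "ax": 0, "ay": 0, "az": 0, "gripper": -0.2}, {"dx": 0, "dy": 0, "dz": 0, "ax": 0, "ay": 0, "az": 0, "gripper": -0.2}, {"dx": 0, "dy": 0, "dz": 0, "ax": 0, "ay": 0, "az": 0, "gripper": -0.2}]}}

```text
time: 21.3
eef_pos: [0.6021, 0.1009, 0.3533]
tcp_rot: [1.0, -0.031, 0.0, 0.0]
contact_force: [-0.1, 0.5, 0.1]
opening: 0.4
finger_force: 0.0
```

Emit:
{"name": "jog_arm", "arguments": {"increments": [{"dx": 0, "dy": 0, "dz": 0, "ax": 0, "ay": 0, "az": 0, "gripper": -0.2}, {"dx": 0, "dy": 0, "dz": 0, "ax": 0, "ay": 0, "az": 0, "gripper": -0.2}, {"dx": 0, "dy": 0, "dz": 0, "ax": 0, "ay": 0, "az": 0, "gripper": -0.2}, {"dx": 0, "dy": 0, "dz": 0, "ax": 0, "ay": 0, "az": 0, "gripper": -0.2}, {"dx": 0, "dy": 0, "dz": 0, "ax": 0, "ay": 0, "az": 0, "gripper": -0.2}, {"dx": 0, "dy": 0, "dz": 0, "ax": 0, "ay": 0, "az": 0, "gripper": -0.2}, {"dx": 0, "dy": 0, "dz": 0, "ax": 0, "ay": 0, "az": 0, "gripper": -0.2}, {"dx": 0, "dy": 0, "dz": 0, "ax": 0, "ay": 0, "az": 0, "gripper": -0.2}, {"dx": 0, "dy": 0, "dz": 0, "ax": 0, "ay": 0, "az": 0, "gripper": -0.2}, {"dx": 0, "dy": 0, "dz": 0, "ax": 0, "ay": 0, "az": 0, "gripper": -0.2}]}}

```text
time: 22.3
eef_pos: [0.6021, 0.1009, 0.3533]
tcp_rot: [1.0, -0.031, -0.0, -0.0]
contact_force: [0.3, 0.7, 0.0]
opening: 0.404
finger_force: 0.0
```

```bash
python3 -c "
from h import *
# nuts' pixel centroids over 6 frames: is the basket still?
for i in range(6):
    f=cam('side')['frame'][180:215,295:335].astype(int); m=(f[...,2]>150)&(f[...,0]<90); v,u=np.nonzero(m); print(m.sum(),u.mean().round(2),v.mean().round(2))
"
```

```text
62 25.13 11.66
60 25.3 11.63
58 25.95 11.12
61 25.49 11.49
61 25.11 11.84
61 25.39 11.38
```

```bash
python3 -c "
from h import *
print(job.sign_off())"
```

```text
the job is handed in; nothing more can be done
None
```

The basket hangs by its bail in the red snap hook with the keeper closed, all three nuts inside and the hand clear; the job is handed in at about 23 s, but no verdict was returned.

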